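# Pivot an aluminium profile past the earthing post into its desk bay

### The job

Push the loose length of aluminium profile across the desk into the yellow bay: the bay's mouth is partly blocked by the brass earthing post, so turn the length by pushing one end and then the other until it lies between the post and the back rail, all of it between the two end cheeks and flush against the back rail. Only push it, never lift or tip it, and leave the spool, the jar and the screwdriver where they are.

Things in the scene. Friction and masses are not known exactly. Their poses are not given: they have to be found in the camera images.
- profile: Loose straight length of aluminium slot profile, square section 30 x 30 mm, 240 mm long, 0.18 to 0.35 kg, lying on the desk. Origin: centre of its underside (at desk height). Its y axis runs along its length (both ends are alike), z is up. It slides and turns freely on the desk under about 1 to 4 N.
- bay: Yellow three-sided bay fixed to the desk, walls 25 mm high, no floor step. Origin: at desk height, middle of the back rail's inner face. x points through the back rail (the open mouth is on the -x side), y along the rail. Inner faces of the end cheeks at y = -140 and +140 mm; cheeks 18 mm thick, from x = 0 to -60 mm. A profile lying home has its origin at x = -15 mm, length along y.
- post: Fixed upright earthing post, brass with green cap, 24 mm diameter, 60 mm high. Origin: on its axis at desk height. In front of the bay's mouth, axis at bay x = -75 mm and bay y = +97 or -97 mm: 63 mm between it and the back rail, 225 mm in y to the farther cheek. The other spot has only an empty socket flush with the desk, no obstacle.
- spool: Loose orange spool standing on the desk, 56 mm diameter, 40 mm high, beside the bay. Origin: centre of its underside. To be left alone.
- jar: Loose small jar with a blue lid, 48 mm diameter, 65 mm high, beside the bay on the other side. Origin: centre of its underside. To be left alone.
- screwdriver: Loose screwdriver lying on the desk beyond the back rail, about 200 mm long, along its x axis. Origin: on its underside. To be left alone.

How it is judged:
At the end, for the whole second after the job is handed in: The profile lies still and flat on the desk inside the bay, between the end cheeks, its middle within 6 mm of touching the back rail and its length parallel to the rail within 0.05 rad (x of profile in the frame of bay between -0.021 and -0.011 m and y of profile in the frame of bay between -0.023 and 0.023 m and angle between the y axis of profile and the y axis of bay, either way round below 0.05 rad and height (world z) of profile below 0.004 m and angle between profile's own z axis and vertical below 0.06 rad and linear speed of profile below 0.01 m/s).
It fails at once if the profile is lifted off the desk by more than 6 mm (height (world z) of profile above 0.006 m).
It fails at once if the profile is tipped (angle between profile's own z axis and vertical above 0.25 rad).
It fails at once if the spool is disturbed (moved more than 20 mm) (distance of spool from where it was at the start of the episode above 0.02 m).
It fails at once if the jar is disturbed (moved more than 20 mm) (distance of jar from where it was at the start of the episode above 0.02 m).
It fails at once if the screwdriver is disturbed (moved more than 20 mm) (distance of screwdriver from where it was at the start of the episode above 0.02 m).
It also fails if it takes over 72 s, if anything falls off the work surface, if the arm or the gripper's body presses on something with over 40 N, if the wrist force passes 120 N, or if a joint passes its speed limit or range.

### The arm

A 7-joint arm with a two-finger parallel gripper is mounted at the origin on the work surface. World frame = base frame: x ahead of the robot, y to its left, z up, the work surface at z = 0. Lengths are in m, angles in rad, forces in N, time in s.
With the tool pointing down it reaches from about 0.425 to 0.875 m from the base axis. Payload 4.7 kg.
Tool frame: the origin (TCP) lies on the centre line of the jaws, within the pads' length; the fingertips stand ahead of it and the grasp point (between the pads) lies 2 mm behind it (nose_length is the z of the fingertips in the tool frame, in m); z points along the fingers, y is the line along which they close (so a half turn about z gives the same grasp; the last joint's range is limited). The gripper opens to 87 mm and grips with 3 to 60 N. Pads are 19 mm wide; open, the fingers measure 117 mm over their backs; the gripper's body (75 mm by 190 mm) begins 51 mm behind the grasp point.
Start: joints at [1.139, 0.321, -0.07, 1.45, 0.023, 1.371, -0.057], TCP at [0.28, -0.587, 0.24] pointing down, gripper open.
Joint ranges: [-2.86, 2.86], [-0.3, 2.09], [-1.38, 1.24], [0.06, 2.45], [-1.56, 4.7], [0.09, 2.05], [-2.69, 2.69]. Speed limits (rad/s): [2.57, 2.57, 3.14, 3.14, 3.14, 3.14, 3.14].

### API

Orientations are given as a rotation vector (axis times angle).
In Python, from bench import * gives the robot as it stands.
- The arm moves only by the tool send_rows, never from a script. Its arguments are lists of equal length, an entry for each row: "xyz": the shift along the tool's x, y, z in mm, a list of three; "dr": the turn, a rotation vector about the tool's x, y, z in rad, a list of three. A call has exactly 10 rows; each row is the pose to reach, as a shift and turn from the pose commanded when the call began, along the tool's axes at that moment; what a row does not reach only later rows make up. A row lasts 1/12 s, in which the tool goes at most 41.7 mm and 7.16 degrees, less where a joint would pass 70% of its speed; a pose out of reach is approached as far as the arm can. A call with a gripper value outside its range is refused whole. "jaw" is the finger opening in mm, from 0 to 87, set as the call begins (left out, the last holds). The fingers move at their own pace and stop on an object; "grip_force" is the grip in N (left out, the last holds). Time passes only in rows, so rows that repeat a pose let the fingers close, or fill a call up. It gives the time, the measured TCP pose, the force, the opening and the grip force at its end, in the units of the state.
- get_state(): the state, without advancing time (a new reading comes with each control period).
- get_image(name): name is "side" or "top"; returns the picture (480x640x3 uint8, red, green, blue); there is no depth.
- calibration(name): a dict with "vfov" (degrees; the focal length in pixels is half the picture's height over the tangent of half this angle, whatever the lens; pixels are square), "cx", "cy" (the principal point, pixels), "rvec" (rotation vector, rad) and "tvec" (3), from world to camera coordinates, as OpenCV has them. Camera axes: x right, y down, z forward; pixel columns grow to the right and rows downward; lengths in m; the calibration is good to about 2 mm. A picture is of the moment at which its call begins. calibration takes no time and is no camera call.
- close_job(): hands the job in; it is judged then, once.
The state is a dict: "time": time; "joint_positions": joint angles; "qd": joint speeds; "joint_torque": joint torques, N m; "position": TCP position; "tool_rot": TCP orientation; "ft_force": force on the tool from outside, world axes, zero at the start; "torque": the same for the moment, N m; "grip_width": opening from 0.0 (shut) to 1.0 (fully open); "grip_force": force on a finger pad.
Only numpy, scipy, OpenCV 4.12 (cv2) and the standard library are available. Lean on these libraries where they do the work, as an engineer would, in place of code of your own. Each camera call takes 0.05 s, during which the arm holds its last target. There are 200 camera calls.

## Working session

There is one attempt and no reset: what is moved stays moved. The work goes in short steps, Python scripts to look and compute and a tool call to move; the robot and the scene stay as the last step left them, time stands still between calls to the robot, and variables do not carry over. Pictures are saved under pics/ and viewed, at most 10 in all, crops included, and the job is handed in when it is done.

Besides the shell and the picture viewer there is one more tool, called after "Call:" by a JSON object that holds its "name" and its "arguments". send_rows: Moves the arm, as the interface text tells. Its arguments: {"type":"object","properties":{"xyz":{"type":"array"},"dr":{"type":"array"},"jaw":{"type":"number"},"grip_force":{"type":"number"}},"required":["xyz","dr"]}

```bash
mkdir -p pics; python3 - <<'E'
from bench import *
import cv2
for n in ("top","side"):
    im=get_image(n); cv2.imwrite(f"pics/{n}0.png",im[:,:,::-1]); print(n,calibration(n))
s=get_state(); print(s)
try: print(nose_length)
except Exception as e: print(e)
E
ls
```

```text
top {'vfov': 42.81088346417036, 'cx': 328.4340134505315, 'cy': 240.26358385696452, 'rvec': array([ 2.10873215, -2.11118041,  0.18680563]), 'tvec': array([0.0328565 , 0.63093155, 1.01154099])}
side {'vfov': 55.98305523271786, 'cx': 322.32232476835475, 'cy': 239.93774997687586, 'rvec': array([ 2.18296145, -0.08180209,  0.07329031]), 'tvec': array([-0.65209483,  0.069489  ,  0.76758951])}
{'time': 0.1, 'joint_positions': array([ 1.13911599,  0.32176686, -0.07009595,  1.45161095,  0.02257952,
        1.37079738, -0.05690075]), 'qd': array([-0.0010209 , -0.00084373,  0.00049209, -0.00151508,  0.00086385,
       -0.00042782,  0.0017909 ]), 'joint_torque': array([-5.11135604e-04, -4.92571521e+01, -4.05973373e-01, -3.13399422e+01,
       -6.41422276e-02,  3.95229785e-02,  5.65206028e-05]), 'position': array([ 0.28001227, -0.58604783,  0.23853017]), 'tool_rot': array([-3.06217486e+00, -6.94116835e-01,  7.33528002e-04]), 'ft_force': array([-0.15602794,  0.88593164, -0.53693063]), 'torque': array([-0.01745451, -0.03627859, -0.01779906]), 'grip_force': 0.0, 'grip_width': 1.0038580789858644}
0.017
pics
```

View pics/top0.png

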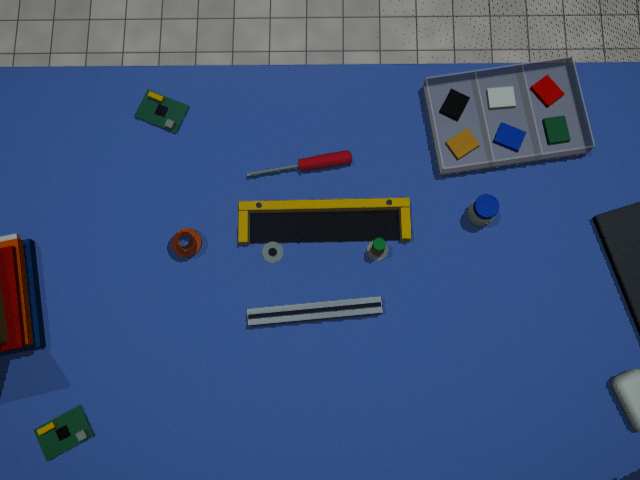

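View pics/side0.png

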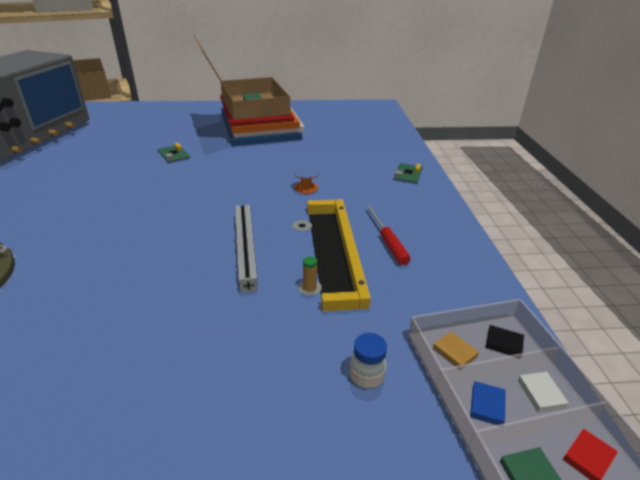

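The top view shows the bay at about (239–411, 198–245), mouth facing down. The post is at (377,245), and the profile runs from (248,318) to (382,305). The spool is at (186,243), the jar at (484,210) and the screwdriver at (300,164). The side view agrees.

```bash
cat > h.py <<'E'
from bench import *
import cv2, numpy as np
def ray(n,uv,z):
    c=calibration(n); R=cv2.Rodrigues(np.array(c["rvec"]))[0]; t=np.array(c["tvec"])
    f=240/np.tan(np.radians(c["vfov"]/2)); o=-R.T@t
    uv=np.atleast_2d(np.array(uv,float))
    d=np.c_[(uv[:,0]-c["cx"])/f,(uv[:,1]-c["cy"])/f,np.ones(len(uv))]@R
    return (o+d*((z-o[2])/d[:,2])[:,None])[:,:2]
def blob(mask,roi):
    m=np.zeros(mask.shape,np.uint8); x0,y0,x1,y1=roi; m[y0:y1,x0:x1]=mask[y0:y1,x0:x1]
    m=cv2.morphologyEx(m,cv2.MORPH_CLOSE,np.ones((5,5)))
    cs=cv2.findContours(m,cv2.RETR_EXTERNAL,cv2.CHAIN_APPROX_NONE)[0]
    return max(cs,key=cv2.contourArea)[:,0,:]
def rect(c,n,z):
    p=ray(n,c,z); (cx,cy),(w,h),a=cv2.minAreaRect((p*1000).astype(np.float32))
    if w<h: a+=90; w,h=h,w
    a=(a+90)%180-90
    return np.array([cx,cy])/1000,(w,h),a   # a: direction of the long side, deg
def profile(im,roi=(200,180,450,400)):
    hsv=cv2.cvtColor(im,cv2.COLOR_RGB2HSV)
    return blob(cv2.inRange(hsv,(0,0,110),(180,70,255)),roi)
E
python3 - <<'E'
from h import *
im=get_image("top"); hsv=cv2.cvtColor(im,cv2.COLOR_RGB2HSV)
y=blob(cv2.inRange(hsv,(20,150,100),(34,255,255)),(225,185,425,260))
print("bay",rect(y,"top",.025))
print("prof",rect(profile(im,(230,270,400,350)),"top",.03))
g=blob(cv2.inRange(hsv,(50,120,40),(75,255,255)),(350,220,400,270)); print("post",ray("top",g.mean(0),.06))
print("socket",ray("top",(273,252),0))
o=blob(cv2.inRange(hsv,(4,150,100),(16,255,255)),(160,210,215,270)); print("spool",rect(o,"top",.04))
b=blob(cv2.inRange(hsv,(105,220,100),(125,255,255)),(465,190,505,225)); print("jar",rect(b,"top",.065))
print("scr",ray("top",[(248,176),(351,157)],.01))
print("baseR",cv2.Rodrigues(np.array(get_state()["tool_rot"]))[0].round(3))
E
```

```text
bay (array([0.67770264, 0.04141084]), (314.43841552734375, 76.1004409790039), -89.10928332805634)
prof (array([0.51128799, 0.05775179]), (238.29104614257812, 28.597278594970703), -84.62615537643433)
post [[ 0.62530947 -0.05590781]]
socket [[0.62144502 0.13609115]]
spool (array([0.64208826, 0.27909973]), (51.40592575073242, 23.937782287597656), 45.81166458129883)
jar (array([ 0.69201038, -0.2462859 ]), (40.469058990478516, 38.1174430847168), 89.73802185058594)
scr [[ 0.76528231  0.18486328]
 [ 0.80166547 -0.00941959]]
baseR [[ 0.902  0.431 -0.001]
 [ 0.431 -0.902  0.001]
 [-0.    -0.001 -1.   ]]
```

Bay origin ≈ (0.699, 0.042), with bay x ≈ world x (θ ≈ 0.016). The post is at bay (-75,-97), which matches the size check. The profile is at bay (-187,+19) with its -y end leading by 0.08 rad. My plan is to turn it to about 0.38 rad with a two-finger push, push it past the post, push it along its axis behind the post, then square it against the rail.

Call:
{"name": "send_rows", "arguments": {"xyz": [[22, -23, 0], [43, -46, 0], [65, -69, 0], [87, -91, 0], [109, -114, 0], [130, -137, 0], [152, -160, 0], [174, -183, 0], [196, -206, 0], [217, -229, 0]], "dr": [[0, 0, 0], [0, 0, 0], [0, 0, 0], [0, 0, 0], [0, 0, 0], [0, 0, 0], [0, 0, 0], [0, 0, 0], [0, 0, 0], [0, 0, 0]], "jaw": 87}}

```text
time: 0.98
position: [0.3775, -0.2846, 0.2393]
tool_rot: [3.064, 0.695, -0.0]
ft_force: [1.0, -0.4, -0.3]
grip_width: 0.998
grip_force: 0.0
```

Call:
{"name": "send_rows", "arguments": {"xyz": [[24, -25, 10], [48, -51, 30], [72, -76, 50], [97, -102, 70], [121, -127, 90], [145, -152, 110], [169, -178, 120], [193, -203, 130], [218, -228, 140], [218, -228, 140]], "dr": [[0, 0, 0.04], [0, 0, 0.08], [0, 0, 0.12], [0, 0, 0.16], [0, 0, 0.2], [0, 0, 0.24], [0, 0, 0.28], [0, 0, 0.32], [0, 0, 0.352], [0, 0, 0.352]]}}

```text
time: 1.82
position: [0.4759, 0.0212, 0.0983]
tool_rot: [-3.133, -0.16, 0.001]
ft_force: [-1.7, -0.0, -0.5]
grip_width: 1.004
grip_force: 0.0
```

```bash
cat >> h.py <<'E'
O=np.array([.6987,.0417]); TH=.016
def bay(p):
    d=(np.asarray(p)[:2]-O)*1000; c,s=np.cos(TH),np.sin(TH); return np.array([c*d[0]+s*d[1],-s*d[0]+c*d[1]]).round(1)
def tool():
    s=get_state(); R=cv2.Rodrigues(np.array(s["tool_rot"]))[0]; y=R[:2,1]
    # phi: lead of tool y (pointing to bay -y) towards bay +x
    print("t",round(s["time"],2),"bay",bay(s["position"]),"z",s["position"][2].round(4),"phi",round(float(np.arctan2(y[0],-y[1])+TH),3),"F",np.round(s["ft_force"],1),"w",s["grip_width"],"tilt",R[2].round(3))
    return s
E
python3 -c "
from h import *
tool()"
```

```text
t 1.82 bay [-223.1  -16.9] z 0.0983 phi 0.118 F [-1.7 -0.  -0.5] w 1.0044461132542297 tilt [-0.    -0.005 -1.   ]
```

Call:
{"name": "send_rows", "arguments": {"xyz": [[0, 0, 20], [0, 0, 40], [0, 0, 60], [0, 0, 70], [0, 0, 73], [0, 0, 73], [4, 0, 73], [8, 0, 73], [11, 0, 73], [13, 0, 73]], "dr": [[0, 0, 0], [0, 0, 0], [0, 0, 0], [0, 0, 0], [0, 0, 0.005], [0, 0, 0.008], [0, 0, 0.008], [0, 0, 0.008], [0, 0, 0.008], [0, 0, 0.008]]}}

```text
time: 2.65
position: [0.4898, 0.0146, 0.0274]
tool_rot: [3.138, 0.135, 0.002]
ft_force: [-2.6, 0.3, 1.8]
grip_width: 0.999
grip_force: 1.3
```

```bash
sed -i 's/+TH),3)/-TH),3)/' h.py; cat >> h.py <<'E'
def look(name,roi=(200,180,450,400),box=(160,150,480,390)):
    tool(); im=get_image("top"); c=profile(im,roi); p,wh,a=rect(c,"top",.03)
    print("prof bay",bay(p),"size",np.round(wh),"phi",round(np.radians((a+90 if a<0 else a-90))-TH,3))
    x0,y0,x1,y1=box; cv2.imwrite(f"pics/{name}.png",cv2.resize(im[y0:y1,x0:x1,::-1],None,fx=2,fy=2))
E
python3 -c "
from h import *
look('a1')"
```

```text
t 2.65 bay [-209.3  -23.8] z 0.0274 phi 0.07 F [-2.6  0.3  1.8] w 0.9985306315798792 tilt [ 0.001  0.    -1.   ]
prof bay [-81.   94.2] size [37. 36.] phi -1.571
```

View pics/a1.png

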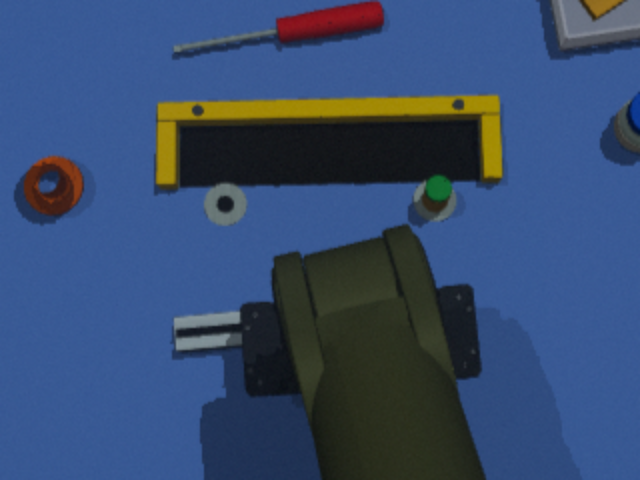

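The crop shows the gripper behind the profile. Only its +y end, at crop (175–240, 312–350), is visible. The 2.6 N force shows contact. Next I turn it about a point 100 mm to the +y side of its middle.

Call:
{"name": "send_rows", "arguments": {"xyz": [[4.2, 0.7, 0], [8.4, 1.2, 0], [12.7, 1.6, 0], [16.9, 1.9, 0], [21.2, 2.1, 0], [25.5, 2.1, 0], [29.7, 2.0, 0], [34, 1.7, 0], [38.2, 1.5, 0], [42.5, 1, 0]], "dr": [[0, 0, -0.03], [0, 0, -0.06], [0, 0, -0.09], [0, 0, -0.12], [0, 0, -0.15], [0, 0, -0.18], [0, 0, -0.21], [0, 0, -0.24], [0, 0, -0.27], [0, 0, -0.3]]}}

```text
time: 3.53
position: [0.5314, 0.0172, 0.0265]
tool_rot: [3.082, 0.606, -0.0]
ft_force: [-1.5, -1.0, 0.3]
grip_width: 1.003
grip_force: 0.9
```

```bash
cat >> h.py <<'E'
def end(name="side",roi=(200,170,420,330)):
    im=get_image("top"); c=profile(im,(160,180,330,400)) ; p=ray("top",c,.03)
    r=rect(c,"top",.03); print("visible rect",bay(r[0]),np.round(r[1]),"ang",round(r[2],1))
    print("corners",[bay(q) for q in cv2.boxPoints(cv2.minAreaRect((p*1000).astype(np.float32)))/1000])
    return im
E
python3 -c "
from h import *
tool(); im=end(); cv2.imwrite('pics/a2.png',cv2.resize(im[150:390,160:480,::-1],None,fx=2,fy=2))
s=get_image('side'); cv2.imwrite('pics/a2s.png',cv2.resize(s[150:390,160:480,::-1],None,fx=2,fy=2))"
```

```text
t 3.53 bay [-167.7  -21.9] z 0.0265 phi 0.372 F [-1.5 -1.   0.3] w 1.0031434788804745 tilt [-0.  0. -1.]
visible rect [-192.   108.3] [61. 29.] ang -67.4
corners [array([-216.5,  131.4]), array([-194. ,   74.7]), array([-167.4,   85.2]), array([-190. ,  141.9])]
```

View pics/a2.png

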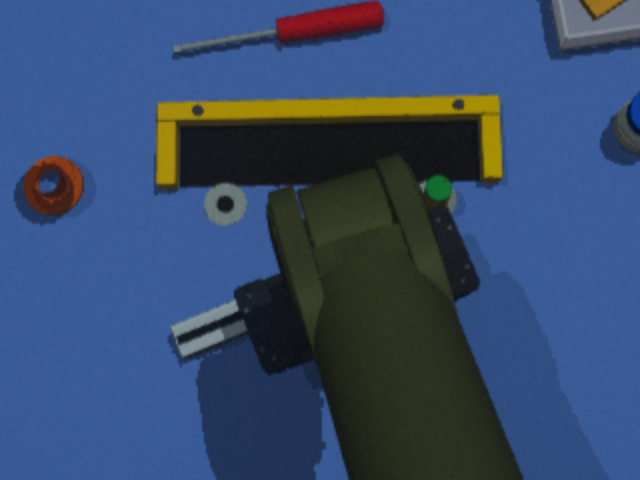

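The picture shows the profile's +y end at crop (175–245, 300–355). Its angle is 0.378 rad and its middle is at bay (-159,+25), as planned. Next is a push straight along its normal.

Call:
{"name": "send_rows", "arguments": {"xyz": [[4, 0, 0], [8, 0, 0], [12, 0, 0], [16, 0, 0], [20, 0, 0], [24, 0, 0], [28, 0, 0], [32, 0, 0], [36, 0, 0], [40, 0, 0]], "dr": [[0, 0, 0], [0, 0, 0], [0, 0, 0], [0, 0, 0], [0, 0, 0], [0, 0, 0], [0, 0, 0], [0, 0, 0], [0, 0, 0], [0, 0, 0]]}}

```text
time: 4.47
position: [0.5685, 0.0325, 0.0265]
tool_rot: [3.083, 0.602, -0.0]
ft_force: [-1.2, -1.0, -1.2]
grip_width: 0.999
grip_force: 0.6
```

```bash
python3 -c "
from h import *
tool(); im=end()"
```

```text
t 4.47 bay [-130.3   -7.1] z 0.0265 phi 0.37 F [-1.2 -1.  -1.2] w 0.9986509523091653 tilt [-0.  0. -1.]
visible rect [-154.3  122.9] [61. 28.] ang -68.0
corners [array([-178.5,  146.2]), array([-156.7,   89.4]), array([-130.2,   99.7]), array([-152. ,  156.4])]
```

Call:
{"name": "send_rows", "arguments": {"xyz": [[4, 0, 0], [8, 0, 0], [12, 0, 0], [16, 0, 0], [20, 0, 0], [24, 0, 0], [28, 0, 0], [32, 0, 0], [35, 0, 0], [35, 0, 0]], "dr": [[0, 0, 0], [0, 0, 0], [0, 0, 0], [0, 0, 0], [0, 0, 0], [0, 0, 0], [0, 0, 0], [0, 0, 0], [0, 0, 0], [0, 0, 0]]}}

```text
time: 5.35
position: [0.6016, 0.046, 0.0266]
tool_rot: [-3.083, -0.602, -0.002]
ft_force: [-0.4, 0.4, -0.8]
grip_width: 1.005
grip_force: 0.0
```

Call:
{"name": "send_rows", "arguments": {"xyz": [[-10, 0, 0], [-20, 0, 0], [-30, 0, 0], [-30, 0, -20], [-30, 0, -50], [-30, 0, -80], [-30, -30, -80], [-30, -60, -80], [-30, -90, -80], [-30, -120, -80]], "dr": [[0, 0, 0], [0, 0, 0], [0, 0, 0], [0, 0, 0], [0, 0, 0], [0, 0, 0], [0, 0, 0], [0, 0, 0], [0, 0, 0], [0, 0, 0]], "jaw": 0}}

```text
time: 6.18
position: [0.5263, 0.1454, 0.1067]
tool_rot: [3.082, 0.6, 0.001]
ft_force: [0.9, 0.1, -0.3]
grip_width: 0.325
grip_force: 0.0
```

```bash
python3 -c "
from h import *
s=tool(); im=end(); print(s['joint_positions'].round(2)); cv2.imwrite('pics/a3.png',cv2.resize(im[150:390,160:480,::-1],None,fx=2,fy=2))"
```

```text
t 6.18 bay [-170.7  106.4] z 0.1067 phi 0.368 F [ 0.9  0.1 -0.3] w 0.32504681167786653 tilt [ 0.     0.001 -1.   ]
visible rect [-73.7  13. ] [58. 28.] ang -67.9
corners [array([-97.4,  35.1]), array([-76.3, -19.4]), array([-49.9,  -9.2]), array([-71. ,  45.3])]
[ 0.33  0.29 -0.74  1.85  0.22  1.09 -1.68]
```

View pics/a3.png

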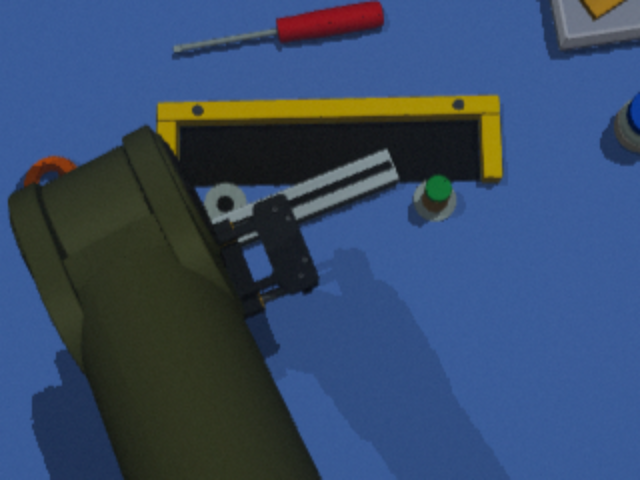

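The profile lies at about 0.37 rad with its -y end at crop (393,165), past the post at (437,190). The +y end is hidden under the arm. Next I turn the closed fingers a quarter turn and go to the +y end.

Call:
{"name": "send_rows", "arguments": {"xyz": [[6, -7, 0], [12, -14, 0], [18, -21, 0], [24, -28, 0], [30, -35, 0], [36, -42, 0], [42, -49, 0], [48, -56, 0], [54, -63, 0], [56, -69, 0]], "dr": [[0, 0, 0.12], [0, 0, 0.24], [0, 0, 0.36], [0, 0, 0.48], [0, 0, 0.6], [0, 0, 0.72], [0, 0, 0.84], [0, 0, 0.96], [0, 0, 1.08], [0, 0, 1.2]], "jaw": 0}}

```text
time: 7.07
position: [0.5492, 0.2195, 0.0988]
tool_rot: [2.96, -1.014, -0.021]
ft_force: [0.7, 0.6, -1.2]
grip_width: 0.004
grip_force: 0.0
```

Call:
{"name": "send_rows", "arguments": {"xyz": [[0, 0, 0], [0, 0, 0], [0, 0, 0], [0, 0, 0], [0, 0, 0], [0, 0, 0], [0, 0, 0], [0, 0, 0], [0, 0, 0], [0, 0, 0]], "dr": [[0, 0, 0.1], [0, 0, 0.2], [0, 0, 0.3], [0, 0, 0.37], [0, 0, 0.37], [0, 0, 0.37], [0, 0, 0.37], [0, 0, 0.37], [0, 0, 0.37], [0, 0, 0.37]]}}

```text
time: 7.9
position: [0.5489, 0.2203, 0.0981]
tool_rot: [2.723, -1.535, -0.019]
ft_force: [-0.3, -0.3, -1.0]
grip_width: 0.007
grip_force: 0.0
```

```bash
python3 -c "
from h import *
s=tool(); print(s['joint_positions'].round(2))
im=get_image('top'); c=profile(im,(265,215,372,300)); r=rect(c,'top',.03); print(bay(r[0]),r[1:])
cv2.imwrite('pics/a4.png',cv2.resize(im[150:390,160:480,::-1],None,fx=2,fy=2))"
```

```text
t 7.9 bay [-147.  181.] z 0.0981 phi -1.042 F [-0.3 -0.3 -1. ] w 0.00676336932707594 tilt [-0.003  0.02  -1.   ]
[-1.21  0.48  0.99  1.78 -0.43  1.15 -2.68]
[-66.5  31.5] ((181.9663848876953, 54.921756744384766), -68.01606369018555)
```

View pics/a4.png

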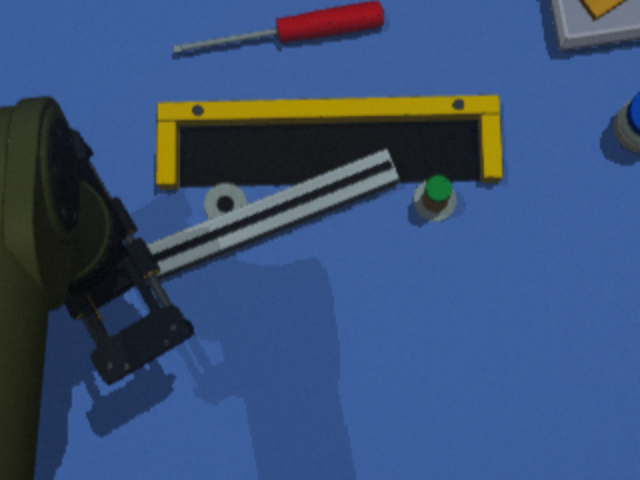

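The profile is unchanged at crop (160–398, 150–265). The wrist reached its last joint's limit at -2.68, so I turn it the other way by a half turn, which gives the same contact.

Call:
{"name": "send_rows", "arguments": {"xyz": [[0, 0, 0], [0, 0, 0], [0, 0, 0], [0, 0, 0], [0, 0, 0], [0, 0, 0], [0, 0, 0], [0, 0, 0], [0, 0, 0], [0, 0, 0]], "dr": [[0, 0, -0.12], [0, 0, -0.24], [0, 0, -0.36], [0, 0, -0.48], [0, 0, -0.6], [0, 0, -0.72], [0, 0, -0.84], [0, 0, -0.96], [0, 0, -1.08], [0, 0, -1.2]]}}

```text
time: 8.78
position: [0.5497, 0.2197, 0.0988]
tool_rot: [3.123, 0.279, -0.027]
ft_force: [0.8, 0.5, 0.3]
grip_width: 0.002
grip_force: 0.0
```

Call:
{"name": "send_rows", "arguments": {"xyz": [[0, 0, 0], [0, 0, 0], [0, 0, 0], [0, 0, 0], [0, 0, 0], [0, 0, 0], [0, 0, 0], [0, 0, 0], [0, 0, 0], [0, 0, 0]], "dr": [[0, 0, -0.12], [0, 0, -0.24], [0, 0, -0.36], [0, 0, -0.48], [0, 0, -0.6], [0, 0, -0.72], [0, 0, -0.84], [0, 0, -0.96], [0, 0, -1.08], [0, 0, -1.2]]}}

```text
time: 9.62
position: [0.5498, 0.2197, 0.099]
tool_rot: [-2.421, -1.994, 0.027]
ft_force: [0.3, 0.2, -0.6]
grip_width: 0.005
grip_force: 0.0
```

```bash
python3 -c "
from h import *
s=tool(); print(s['joint_positions'].round(2))"
```

```text
t 9.62 bay [-146.1  180.4] z 0.099 phi 1.362 F [ 0.3  0.2 -0.6] w 0.005360624148253694 tilt [-0.01  -0.015 -1.   ]
[-0.86  0.35  0.52  1.76 -0.19  1.1  -0.47]
```

Call:
{"name": "send_rows", "arguments": {"xyz": [[3, 0, 0], [6, 0, 0], [9, 0, 0], [12, 1, 0], [12, 1, 0], [12, 1, 0], [12, 1, 20], [12, 1, 40], [12, 1, 60], [12, 1, 73]], "dr": [[-0.003, 0.002, -0.12], [-0.006, 0.004, -0.24], [-0.009, 0.006, -0.36], [-0.012, 0.008, -0.48], [-0.015, 0.01, -0.578], [-0.015, 0.01, -0.578], [-0.015, 0.01, -0.578], [-0.015, 0.01, -0.578], [-0.015, 0.01, -0.578], [-0.015, 0.01, -0.578]]}}

```text
time: 10.45
position: [0.5509, 0.2304, 0.0239]
tool_rot: [-1.763, -2.594, 0.001]
ft_force: [-0.7, -0.2, 0.3]
grip_width: 0.003
grip_force: 0.0
```

```bash
python3 -c "
from h import *
s=tool(); print(s['joint_positions'].round(2)); print(bay(ray('top',(357,232),.03)[0]))
im=get_image('top'); c=profile(im,(290,215,366,300)); r=rect(c,'top',.03); print(bay(r[0]),r[1:])"
```

```text
t 10.45 bay [-144.8  191.1] z 0.0239 phi 1.932 F [-0.7 -0.2  0.3] w 0.0034511450945244964 tilt [ 0.004 -0.003 -1.   ]
[-0.77  0.43  0.4   1.81 -0.2   0.95  0.09]
[-47.2 -59.9]
[-70.3   4.2] ((133.8791961669922, 28.389263153076172), -68.01600646972656)
```

Call:
{"name": "send_rows", "arguments": {"xyz": [[-6, 0, 0], [-12, 0, 0], [-17, 0, 0], [-21, 0, 0], [-25, 0, 0], [-29, 0, 0], [-33, 0, 0], [-37, 0, 0], [-41, 0, 0], [-45, 0, 0]], "dr": [[0, 0, 0], [0, 0, 0], [0, 0, 0], [0, 0, 0], [0, 0, 0], [0, 0, 0], [0, 0, 0], [0, 0, 0], [0, 0, 0], [0, 0, 0]]}}

```text
time: 11.33
position: [0.5685, 0.1895, 0.0255]
tool_rot: [-1.759, -2.599, -0.001]
ft_force: [-0.7, 2.2, 1.7]
grip_width: 0.002
grip_force: 1.3
```

```bash
python3 -c "
from h import *
s=tool()
im=get_image('top'); cv2.imwrite('pics/a5.png',cv2.resize(im[150:390,160:480,::-1],None,fx=2,fy=2))
c=profile(im,(290,205,362,290)); r=rect(c,'top',.03); print(bay(r[0]),r[1:])"
```

```text
t 11.33 bay [-127.8  149.9] z 0.0255 phi 1.935 F [-0.7  2.2  1.7] w 0.0022602338262132414 tilt [ 0.003 -0.001 -1.   ]
[-68.9  -2.9] ((149.5829315185547, 28.56239891052246), -68.01996040344238)
```

View pics/a5.png

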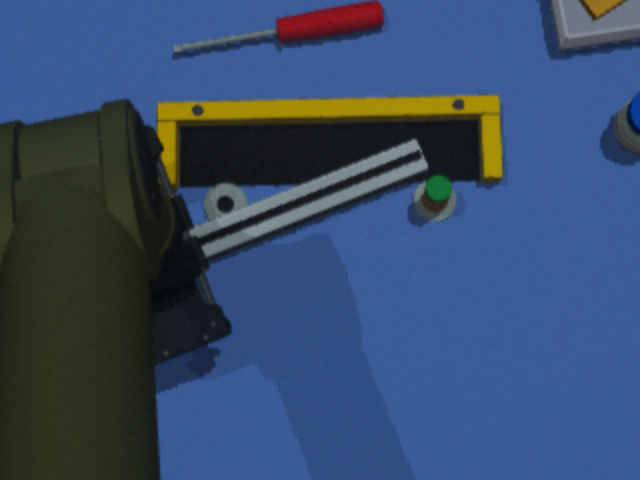

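The profile has slid about 25 mm along its own axis, angle unchanged. Its -y end is at crop (422,154) and starting to pass behind the post at (437,188). I continue 40 mm.

Call:
{"name": "send_rows", "arguments": {"xyz": [[-4, 0, 0], [-8, 0, 0], [-12, 0, 0], [-16, 0, 0], [-20, 0, 0], [-24, 0, 0], [-28, 0, 0], [-32, 0, 0], [-36, 0, 0], [-40, 0, 0]], "dr": [[0, 0, 0], [0, 0, 0], [0, 0, 0], [0, 0, 0], [0, 0, 0], [0, 0, 0], [0, 0, 0], [0, 0, 0], [0, 0, 0], [0, 0, 0]]}}

```text
time: 12.22
position: [0.5834, 0.1522, 0.0253]
tool_rot: [-1.76, -2.598, -0.001]
ft_force: [-0.9, 4.4, 1.5]
grip_width: 0.003
grip_force: 1.4
```

```bash
python3 -c "
from h import *
s=tool(); print(s['joint_positions'].round(2))
im=get_image('top'); cv2.imwrite('pics/a6.png',cv2.resize(im[150:390,160:480,::-1],None,fx=2,fy=2))
c=profile(im,(290,205,360,290)); r=rect(c,'top',.03); print(bay(r[0]),r[1:])"
```

```text
t 12.22 bay [-113.5  112.3] z 0.0253 phi 1.935 F [-0.9  4.4  1.5] w 0.003052805978358329 tilt [ 0.003 -0.002 -1.   ]
[-0.65  0.44  0.43  1.8  -0.22  0.95  0.25]
[-70.2  -1.2] ((144.05966186523438, 28.496604919433594), -68.20506477355957)
```

View pics/a6.png

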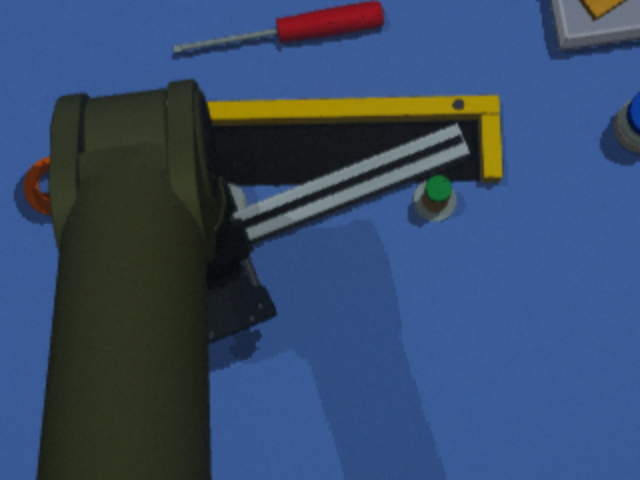

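The -y end is tucked behind the post: far corner near crop (458,125), bay ≈ (-10,-115), clear of the cheek. The +y end is at crop (240,228). Now I go round to the near face of the +y half with the jaws open.

Call:
{"name": "send_rows", "arguments": {"xyz": [[8, 0, 0], [15, 0, 0], [15, 0, -25], [15, 0, -50], [15, 0, -75], [0, -8, -75], [-24, -16, -75], [-48, -24, -75], [-72, -32, -75], [-95, -39, -75]], "dr": [[0, 0, 0], [0, 0, 0], [0, 0, 0], [0, 0, 0], [0, 0, 0], [0, 0, 0.12], [0, 0, 0.24], [0, 0, 0.36], [0, 0, 0.48], [0, 0, 0.6]]}}

```text
time: 13.1
position: [0.582, 0.0489, 0.0999]
tool_rot: [-2.454, -1.956, 0.002]
ft_force: [0.1, -0.2, 0.4]
grip_width: 0.004
grip_force: 0.0
```

Call:
{"name": "send_rows", "arguments": {"xyz": [[0, 0, 0], [0, 0, 0], [0, 0, 0], [0, 0, 0], [0, 0, 0], [0, 0, 0], [0, 0, 0], [0, 0, 0], [0, 0, 0], [0, 0, 0]], "dr": [[0, 0, 0.11], [0, 0, 0.22], [0, 0, 0.33], [0, 0, 0.44], [0, 0, 0.55], [0, 0, 0.66], [0, 0, 0.77], [0, 0, 0.88], [0, 0, 0.97], [0, 0, 0.97]], "jaw": 87}}

```text
time: 13.93
position: [0.5821, 0.0503, 0.0997]
tool_rot: [-3.083, -0.593, 0.005]
ft_force: [-0.4, -0.3, 0.7]
grip_width: 0.683
grip_force: 0.0
```

```bash
python3 -c "
from h import *
s=tool(); print(s['joint_positions'].round(2))"
```

```text
t 13.93 bay [-116.5   10.4] z 0.0997 phi 0.364 F [-0.4 -0.3  0.7] w 0.6832389928662348 tilt [-0.002 -0.003 -1.   ]
[-0.77  0.36  0.77  1.8  -0.29  1.09 -1.09]
```

Call:
{"name": "send_rows", "arguments": {"xyz": [[0, 0, 0], [0, 0, 25], [0, 0, 50], [0, 0, 74], [0, 0, 74], [4, 0, 74], [8, 0, 74], [12, 0, 74], [14, 0, 74], [14, 0, 74]], "dr": [[0, 0, 0], [0, 0, 0], [0, 0, 0], [0, 0, 0], [0, 0, 0], [0, 0, 0], [0, 0, 0], [0, 0, 0], [0, 0, 0], [0, 0, 0]]}}

```text
time: 14.77
position: [0.5967, 0.0554, 0.0273]
tool_rot: [-3.082, -0.596, -0.0]
ft_force: [1.2, -0.2, 0.5]
grip_width: 0.994
grip_force: 0.0
```

Call:
{"name": "send_rows", "arguments": {"xyz": [[4.9, -0.8, 0], [9.8, -1.4, 0], [14.7, -1.9, 0], [19.6, -2.1, 0], [24.6, -2.2, 0], [29.5, -2.1, 0], [34.4, -1.8, 0], [39.4, -1.4, 0], [44.3, -0.8, 0], [49.1, 0, 0]], "dr": [[0, 0, 0.036], [0, 0, 0.072], [0, 0, 0.108], [0, 0, 0.144], [0, 0, 0.18], [0, 0, 0.216], [0, 0, 0.252], [0, 0, 0.288], [0, 0, 0.324], [0, 0, 0.36]]}}

```text
time: 15.6
position: [0.6409, 0.0738, 0.0266]
tool_rot: [-3.138, -0.032, 0.005]
ft_force: [-1.2, 0.5, 1.4]
grip_width: 1.001
grip_force: 0.9
```

```bash
python3 -c "
from h import *
s=tool(); print(s['joint_positions'].round(2))
im=get_image('top'); cv2.imwrite('pics/a7.png',cv2.resize(im[150:390,160:480,::-1],None,fx=2,fy=2))"
```

```text
t 15.6 bay [-57.3  33. ] z 0.0266 phi 0.004 F [-1.2  0.5  1.4] w 1.0013655770657426 tilt [-0.003 -0.003 -1.   ]
[-0.73  0.6   0.76  1.7  -0.47  1.04 -1.36]
```

View pics/a7.png

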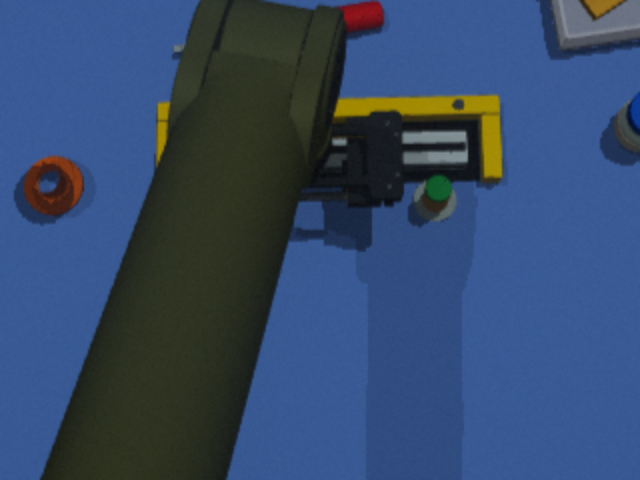

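The profile is now parallel, lying between the cheeks and behind the post, with its -y end at crop (467,147). It still needs about 17 mm to the rail.

Call:
{"name": "send_rows", "arguments": {"xyz": [[2, 0, 0], [4, 0, 0], [6, 0, 0], [8, 0, 0], [10, 0, 0], [12, 0, 0], [13, 0, 0], [14, 0, 0], [15, 0, 0], [15, 0, 0]], "dr": [[0, 0, 0], [0, 0, 0], [0, 0, 0], [0, 0, 0], [0, 0, 0], [0, 0, 0], [0, 0, 0], [0, 0, 0], [0, 0, 0], [0, 0, 0]]}}

```text
time: 16.48
position: [0.6561, 0.0735, 0.0259]
tool_rot: [-3.139, -0.033, 0.003]
ft_force: [-1.8, -0.2, 1.2]
grip_width: 1.002
grip_force: 0.9
```

Call:
{"name": "send_rows", "arguments": {"xyz": [[0.5, 0, 0], [1, 0, 0], [1, 0, 0], [1.5, 0, 0], [1.5, 0, 0], [2, 0, 0], [2, 0, 0], [2, 0, 0], [2, 0, 0], [2, 0, 0]], "dr": [[0, 0, 0], [0, 0, 0], [0, 0, 0], [0, 0, 0], [0, 0, 0], [0, 0, 0], [0, 0, 0], [0, 0, 0], [0, 0, 0], [0, 0, 0]]}}

```text
time: 17.32
position: [0.6577, 0.0737, 0.0259]
tool_rot: [-3.139, -0.033, 0.005]
ft_force: [-2.7, -0.6, 2.8]
grip_width: 0.999
grip_force: 1.8
```

```bash
python3 -c "
from h import *
s=tool()"
```

```text
t 17.32 bay [-40.5  32.6] z 0.0259 phi 0.005 F [-2.7 -0.6  2.8] w 0.9994097997888297 tilt [-0.003 -0.002 -1.   ]
```

Not firmly on the rail yet, so I continue gently.

Call:
{"name": "send_rows", "arguments": {"xyz": [[0.4, 0, 0], [0.8, 0, 0], [1.2, 0, 0], [1.5, 0, 0], [1.5, 0, 0], [1.5, 0, 0], [1.5, 0, 0], [1.5, 0, 0], [1.5, 0, 0], [1.5, 0, 0]], "dr": [[0, 0, 0], [0, 0, 0], [0, 0, 0], [0, 0, 0], [0, 0, 0], [0, 0, 0], [0, 0, 0], [0, 0, 0], [0, 0, 0], [0, 0, 0]]}}

```text
time: 18.15
position: [0.6578, 0.0737, 0.0259]
tool_rot: [-3.139, -0.033, 0.01]
ft_force: [-7.6, -0.3, 6.8]
grip_width: 1.003
grip_force: 4.0
```

The force rose to 7.6 N with no movement, so it is seated on the rail. I back off, lift and check.

Call:
{"name": "send_rows", "arguments": {"xyz": [[-3, 0, 0], [-8, 0, 0], [-18, 0, 0], [-30, 0, 0], [-40, 0, -20], [-50, 0, -50], [-70, 0, -80], [-100, 0, -80], [-130, 0, -80], [-160, 0, -80]], "dr": [[0, 0, 0], [0, 0, 0], [0, 0, 0], [0, 0, 0], [0, 0, 0], [0, 0, 0], [0, 0, 0], [0, 0, 0], [0, 0, 0], [0, 0, 0]]}}

```text
time: 18.98
position: [0.4995, 0.0702, 0.1066]
tool_rot: [-3.138, -0.033, -0.0]
ft_force: [-0.5, 1.3, 1.0]
grip_width: 0.998
grip_force: 0.0
```

```bash
python3 -c "
from h import *
look('a8',(240,195,410,243))"
```

```text
t 18.98 bay [-198.7   31.7] z 0.1066 phi 0.005 F [-0.5  1.3  1. ] w 0.9983006380596058 tilt [ 0.    -0.003 -1.   ]
prof bay [-15.1  -7.5] size [237.  29.] phi 0.002
```

View pics/a8.png

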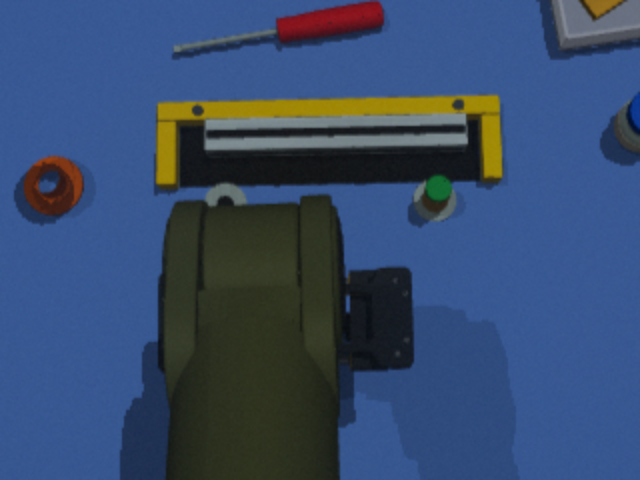

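The profile lies flush on the rail at crop (205–467, 113–153), at bay (-15.1,-7.5) with an angle of 0.002 rad. The spool and screwdriver are where they started, and so is the visible edge of the jar.

```bash
python3 -c "
from bench import *
print(close_job())"
```

```text
the job is handed in; nothing more can be done
None
```

The job is handed in: the last picture showed the profile flush against the back rail between the cheeks (bay x ≈ -15 mm, y ≈ -7.5 mm, angle ≈ 0.002 rad), moved only by pushing, with the spool, jar and screwdriver left where they were; `close_job()` gave no verdict.

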